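# Wipe broken chips out of a loader lane

## Robot

A 7-joint arm with a two-finger parallel gripper is mounted at the origin on the work surface; the furniture and walls round the work are solid. World frame = base frame: x ahead of the robot, y to its left, z up, the work surface at z = 0. Lengths are in m, angles in rad, forces in N, time in s.
With the tool pointing down it reaches from about 0.425 to 0.95 m from the base axis. Payload 4.7 kg.
Tool frame: the origin (TCP) lies between the finger pads; the fingertips stand 22 mm ahead of it and the grasp point (between the pads) lies 3 mm ahead of it; z points along the fingers, y is the line along which they close (so a half turn about z gives the same grasp; the last joint's range is limited). The gripper opens to 87 mm and grips with 3 to 60 N. Pads are 19 mm wide; open, the fingers measure 117 mm over their backs; the gripper's body (75 mm by 190 mm) begins 51 mm behind the grasp point.
Start: joints at [-1.354, 0.469, -0.049, 1.532, 0.024, 1.141, -0.082], TCP at [0.164, 0.655, 0.245] pointing down, gripper open.
Joint ranges: [-2.59, 2.59], [-0.33, 1.99], [-1.39, 1.29], [0.1, 2.45], [-1.04, 4.18], [0.21, 1.99], [-2.66, 2.66]. Speed limits (rad/s): [2.57, 2.57, 3.14, 3.14, 3.14, 3.14, 3.14].

## Interface

Orientations are given as [roll, pitch, yaw] about the fixed x, y, z axes, in that order (R = Rz(yaw) Ry(pitch) Rx(roll)).
In Python, from rig import arm gives the robot as it stands.
- The arm moves only by the tool move_arm, never from a script. Its argument "series" is text: rows parted by semicolons, each of 6 numbers parted by spaces: the shift along the tool's x, y, z in mm, then the turn, a rotation vector about the tool's x, y, z in degrees. In form: x y z rx ry rz; .... A call has 1 to 12 rows; each row shifts and turns the commanded pose from where the row before left it, along the tool's axes as they then stand; what a row does not reach is not made up. A row lasts 1/10 s, in which the tool goes at most 50 mm and 8.59 degrees, less where a joint would pass 70% of its speed; a pose out of reach is approached as far as the arm can. A call with a gripper value outside its range is refused whole. "grip" is the closure, from 0 (fully open) to 1 (shut), set as the call begins (left out, the last holds). The fingers move at their own pace and stop on an object; "grip_force" is the grip in N (left out, the last holds). Time passes only in rows, so rows that do not move let the fingers close. It gives the time, the measured TCP pose, the force, the opening and the grip force at its end, in the units of the state.
- arm.state(): the state, without advancing time (a new reading comes with each control period).
- arm.camera(name): name is "scene" or "top"; returns a dict with "image" (480x640x3 uint8, blue, green, red), "fovy" (degrees; the focal length in pixels is half the picture's height over the tangent of half this angle, whatever the lens; pixels are square), "cx", "cy" (the principal point, pixels), "D" ([k1, k2, p1, p2, k3] as OpenCV has them; the pictures are not rectified), "world_to_cam" (4x4, takes a point from world to camera coordinates). Camera axes: x right, y down, z forward; pixel columns grow to the right and rows downward; lengths in m; the calibration is good to about 2 mm. A picture is of the moment at which its call begins. There is no depth.
- arm.job_done(): hands the job in; it is judged then, once.
The state is a dict: "t": time; "joint_positions": joint angles; "joint_vel": joint speeds; "effort": joint torques, N m; "ee_pos": TCP position; "orientation": TCP orientation; "wrist_force": force on the tool from outside, world axes, zero at the start; "moment": the same for the moment, N m; "width": finger opening in m; "grip_force": force on a finger pad.
Only numpy, scipy, OpenCV 4.12 (cv2) and the standard library are available. Lean on these libraries where they do the work, as an engineer would, in place of code of your own. Each camera call takes 0.05 s, during which the arm holds its last target. There are 200 camera calls.

## Task

Sharp bits broken off tube racks lie in the sample loader's lane and in its two grooves. Draw the scraper out of its holster by its ends, stand it on the bench and let go, then take it across its faces (only those leave room for fingers between the lane's walls), lower it into the closed end of the lane with its two keys in the grooves, and wipe all five chips off the open end into the blue tray. Finally stand the scraper upright on the bench; keep the gripper off the chips and leave the white bottle and the timer where they are.

Things in the scene. Friction and masses are not known exactly. Their poses are not given: they have to be found in the camera images.
- lane: Loading lane, fixed: a straight open-topped channel 200 mm long between two clear guide walls, on a grey plinth. Origin: middle of its underside, bench height. z up, x across, +y along it to the open end with the blue tray, -y to the closed end. 74 mm clear between walls (x -37 to +37), 98 mm wide outside; wall tops 98 mm above the bench. Chips start with centres at y > -22 mm.
- lane_closed_end (a point): Centre of the lane floor at its closed end: lane y = -100 mm, 40 mm above the bench; axes as the lane's. A stop 14 mm high fills y = 0 to 6 mm from here; from there to y = 65 mm from here the lane holds no chips at the start. The walls rise 58 mm above the floor. Behind the closed end stands the drive housing: 100 mm wide, lane y -102 to -140 mm, 82 mm above the bench at the top.
- lane_open_end (a point): Centre of the lane floor's edge at its open end: lane y = +100 mm, 40 mm above the bench; axes as the lane's. Two grooves run the whole length of the floor and end open here: centred at x = -18 and +18 mm, 13 mm wide, 9 mm deep (bottoms 31 mm above the bench). Obstacle: the tall instrument beyond, whose upright front runs from its left corner near world (0.61, 0.28) m through (0.675, 0.15) m in the direction (0.41, -0.91).
- tray_mid (a point): Middle of the inner floor of the blue catch tray (3 mm above the bench), fixed to the lane, axes as the lane's. Inside 110 mm (x) by 102 mm (y), rim 23 mm above the bench. It starts under the overhanging open end of the lane, so chips pushed over the end drop into it.
- holster: Fixed sheet-metal pocket where the scraper stands at the start. Origin: middle of its underside, bench height. Base 104 (x) x 56 (y) x 6 mm. Two upright grey plates, 44 mm wide, at y = +-15.5 mm (27 mm clear between) reach 80 mm above the bench, 4 mm over the scraper, and hide its faces; its ends (x) are open higher than 18 mm. Draw the scraper up at least 75 mm to free it.
- holster_mouth (a point): Centre of the holster's mouth, between the tops of its two plates, 80 mm above the bench; axes as the holster's. Obstacle: a monitor on the robot's right, an upright panel 0.18 to 0.52 m above the bench running along x and ending at world (0.37, -0.22) m; keep arm and wrist clear of it when reaching to the holster.
- scraper_mid (a point): Centre, half-way up, of the loose scraper (yellow handle, black foot), 160 g, 70 mm high, upright. x along its width, y through its thickness, z up; same either way round. Handle 60 (x) x 22 (y) mm, from 3 mm below to 35 mm above here. Parked: 41 mm above the bench, x along the holster's x.
- scraper_keys (a point): Middle of the scraper's underside, 35 mm below scraper_mid, same axes. It stands steadily on two keys 8 mm wide (x), 24 mm thick (y), 10 mm high, centred at x = -18 and +18 mm. Above them the black foot, 68 x 24 mm, from 10 to 32 mm above here. With the keys on the groove bottoms (31 mm above the bench) the foot clears the lane floor by 1 mm.
- chip_1_mid (a point): Centre of a loose, jagged orange plastic chip, 22x16x10 mm, 11 g, lying on the lane floor at the start.
- chip_2_mid (a point): Centre of a loose, jagged orange plastic chip, 21x16x9 mm, 11 g, lying on the lane floor at the start.
- chip_3_mid (a point): Centre of a loose, jagged orange plastic chip, 22x16x11 mm, 11 g, lying on the lane floor at the start.
- chip_4_mid (a point): Centre of a loose, jagged orange plastic chip, 10x10x8.5 mm, 11 g, lying down in one of the lane's grooves, just below the floor at the start.
- chip_5_mid (a point): Centre of a loose, jagged orange plastic chip, 10x10x8.5 mm, 11 g, lying down in one of the lane's grooves, just below the floor at the start.
- buffer_bottle_mid (a point): Bystander: centre of a white bottle with a blue cap, 48 mm across, 104 mm high, standing on the bench.
- timer_mid (a point): Bystander: centre of a flat light bench timer with three keys, 68x64x19 mm, lying on the bench.
Things that resemble listed ones, but are neither listed nor needed, are in the scene too. There is more than one size of the part that bears scraper_mid; the job needs the smaller.

How it is judged:
On the way, in this order (a step that is already met when the one before it is completed fails the run):
1. the scraper has been drawn from the holster and stands upright on the bench, let go (height (world z) of scraper_mid between 0.033 and 0.0372 m and angle between scraper_mid's own z axis and vertical below 0.08 rad and contact force between the fingers and scraper below 0.2 N), for 0.1 s.
2. the scraper is down at the closed end of the lane, behind the chips, with its keys in the grooves (within 4.5 mm of the groove bottoms) (x of scraper_mid in the frame of lane between -0.005 and 0.005 m and y of scraper_mid in the frame of lane between -0.1 and -0.015 m and z of scraper_mid in the frame of lane below 0.0705 m and angle between the x axis of scraper_mid and the x axis of lane, either way round below 0.12 rad), for 0.1 s.
3. all five chips are in the blue tray (x of chip_1_mid in the frame of lane between -0.056 and 0.056 m and y of chip_1_mid in the frame of lane between 0.076 and 0.18 m and height (world z) of each of chip_1_mid, chip_2_mid, chip_3_mid, chip_4_mid, chip_5_mid below 0.026 m and x of chip_2_mid in the frame of lane between -0.056 and 0.056 m and y of chip_2_mid in the frame of lane between 0.076 and 0.18 m and x of chip_3_mid in the frame of lane between -0.056 and 0.056 m and y of chip_3_mid in the frame of lane between 0.076 and 0.18 m and x of chip_4_mid in the frame of lane between -0.056 and 0.056 m and y of chip_4_mid in the frame of lane between 0.076 and 0.18 m and x of chip_5_mid in the frame of lane between -0.056 and 0.056 m and y of chip_5_mid in the frame of lane between 0.076 and 0.18 m), for 0.2 s.
At the end, for the whole second after the job is handed in: All five chips lie at rest in the blue catch tray, inside its rim, and the scraper stands upright (within 0.08 rad) on its two keys on the bench itself, at rest and released (all of step 3 and height (world z) of scraper_mid between 0.033 and 0.0372 m and angle between scraper_mid's own z axis and vertical below 0.08 rad and linear speed of each of chip_1, chip_2, chip_3, chip_4, chip_5, scraper below 0.02 m/s); the robot touches nothing.
It fails at once if the gripper's fingers push a chip (more than 1 N) (contact force between the fingers and chip_1 above 1 N or contact force between the fingers and chip_2 above 1 N or contact force between the fingers and chip_3 above 1 N or contact force between the fingers and chip_4 above 1 N or contact force between the fingers and chip_5 above 1 N).
It fails at once if the bottle or the timer is moved by more than 30 mm (distance of any of buffer_bottle_mid, timer_mid from where it was at the start of the episode above 0.03 m).
It also fails if it takes over 67 s, if anything falls off the work surface, if the arm or the gripper's body presses on something with over 40 N, if the wrist force passes 120 N, or if a joint passes its speed limit or range.

## Working session

There is one attempt and no reset: what is moved stays moved. The work goes in short steps, Python scripts to look and compute and a tool call to move; the robot and the scene stay as the last step left them, time stands still between calls to the robot, and variables do not carry over. Pictures are saved under pics/ and viewed, at most 12 in all, crops included, and the job is handed in when it is done.

Besides the shell and the picture viewer there is one more tool, called after "Request:" as name(argument=value, ...) on one line, values as JSON. move_arm: Moves the arm, as the interface text tells. Its arguments: {"type":"object","properties":{"series":{"type":"string"},"grip":{"type":"number"},"grip_force":{"type":"number"}},"required":["series"]}

```bash
ls; mkdir -p pics; cat > h.py <<'E'
import numpy as np, cv2
from rig import arm
def cam(n):
    c=arm.camera(n); f=240/np.tan(np.radians(c["fovy"])/2)
    c["K"]=np.array([[f,0,c["cx"]],[0,f,c["cy"]],[0,0,1.]]); c["D"]=np.array(c["D"],float); c["T"]=np.array(c["world_to_cam"]); return c
def cast(c,px,z):
    u=cv2.undistortPoints(np.array(px,float).reshape(-1,1,2),c["K"],c["D"]).reshape(-1,2)
    R,t=c["T"][:3,:3],c["T"][:3,3]; o=-R.T@t
    d=np.c_[u,np.ones(len(u))]@R
    return o+d*((z-o[2])/d[:,2])[:,None]
def proj(c,P):
    rv=cv2.Rodrigues(c["T"][:3,:3])[0]
    return cv2.projectPoints(np.array(P,float).reshape(-1,3),rv,c["T"][:3,3],c["K"],c["D"])[0].reshape(-1,2)
E
python3 - <<'E'
from h import *
for n in("scene","top"):
    c=cam(n); cv2.imwrite(f"pics/{n}0.png",c["image"]); R,t=c["T"][:3,:3],c["T"][:3,3]; print(n,c["fovy"],-R.T@t,c["D"])
print(arm.state())
E
```

```text
pics
scene 49.061143478611804 [-0.08521992 -0.50017702  1.06147535] [-0.04560293  0.          0.          0.          0.        ]
top 51.63473856841315 [ 0.35187016 -0.09966105  1.28750392] [-0.0256545  0.         0.         0.         0.       ]
{'t': 0.1, 'joint_positions': array([-1.35387787,  0.46938466, -0.04857256,  1.53357681,  0.02410677,
        1.14099798, -0.08228817]), 'joint_vel': array([-0.00066685, -0.00212622,  0.00046486, -0.00202019,  0.00043582,
       -0.00104192,  0.00080806]), 'effort': array([ 4.03466374e-04, -5.09169817e+01, -8.14008596e-02, -2.36827648e+01,
       -6.15417422e-02,  3.44206870e-02,  4.60954743e-05]), 'ee_pos': array([0.16413991, 0.65422172, 0.24358718]), 'orientation': array([-3.13981328e+00,  7.81643835e-05,  2.89579802e+00]), 'wrist_force': array([-0.97766771, -0.17365365, -0.20966036]), 'moment': array([ 0.001531  ,  0.02031769, -0.00168026]), 'grip_force': 0.0, 'width': 0.08725483433212547}
```

View pics/scene0.png

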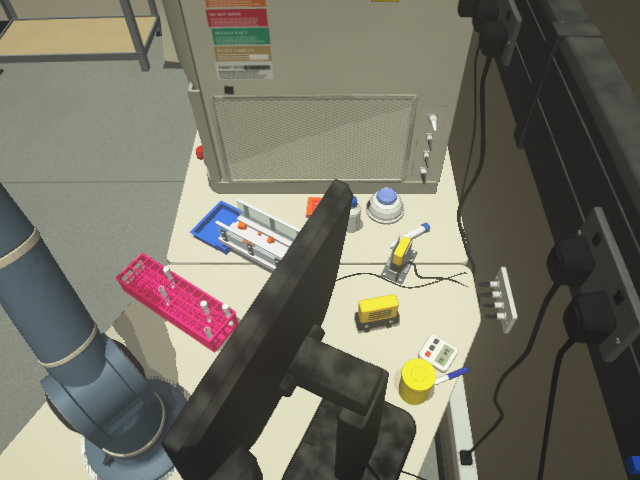

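View pics/top0.png

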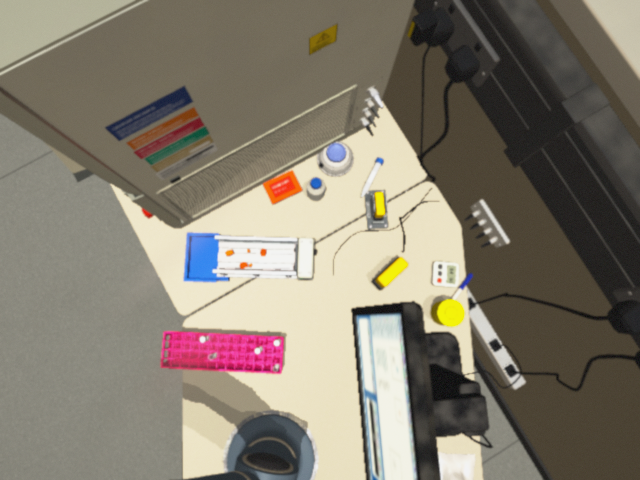

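Top view: the parked scraper's yellow is in the holster at (379,206). The lane runs from (305,258), the closed end, to (225,258), with the blue tray at (200,257). The timer is at (445,273) and the bottles at (316,187) and (336,157).
Things that could be taken for the scraper are the holster yellow at top (379,206), the free-standing yellow block at (391,272), which looks larger, and the yellow tub at (450,312). I choose the holstered one and check it in a crop.

```bash
python3 - <<'E'
from h import *
t=cam("top");s=cam("scene")
a=cv2.resize(t["image"][180:300,350:430],None,fx=5,fy=5,interpolation=cv2.INTER_CUBIC)
b=cv2.resize(s["image"][215:335,345:425],None,fx=5,fy=5,interpolation=cv2.INTER_CUBIC)
cv2.imwrite("pics/c1.png",np.hstack([a,b]))
b=cv2.resize(t["image"][225:290,180:320],None,fx=5.7,fy=5.7,interpolation=cv2.INTER_CUBIC)
cv2.imwrite("pics/c2.png",b)
for n,c in(("top",t),("scene",s)):
  hsv=cv2.cvtColor(c["image"],cv2.COLOR_BGR2HSV)
  for nm,lo,hi in(("yel",(22,150,90),(32,255,255)),("or",(5,150,120),(16,255,255)),("blue",(100,170,80),(125,255,255))):
    m=cv2.inRange(hsv,lo,hi)
    k,l,st,ce=cv2.connectedComponentsWithStats(m)
    for i in range(1,k):
      if st[i,4]>=(6 if nm=="or" else 60):
        r=cv2.minAreaRect(np.argwhere(l==i)[:,::-1].astype(np.float32)); print(n,nm,st[i,4],np.round(r[0],1),np.round(r[1],1),round(r[2],1))
E
```

```text
top yel 437 [322.9  38.7] [14.4 36. ] 62.4
top yel 230 [379.3 204.4] [25.2  9.7] 87.4
top yel 444 [391.3 271.8] [12.7 34.6] 45.0
top yel 709 [447.6 311.8] [32.6 26.5] 11.3
top or 597 [162.1 128.6] [ 9.2 75.6] 62.3
top or 521 [281.9 186.3] [23.5 32.3] 64.8
top or 28 [263. 252.] [6. 4.] 90.0
top or 8 [230.5 253.1] [2.4 5.8] 31.0
top or 32 [243.1 264.7] [4.9 6.7] 63.4
top or 9 [439. 280.] [2. 2.] 90.0
top blue 65 [315.5 182.5] [8.5 8.5] 45.0
top blue 1056 [206.  258.5] [42. 43.] 0.0
scene yel 251 [400.4 250.1] [10.2 28.2] 23.2
scene yel 677 [378.3 308.1] [22.1 40.3] 79.4
scene yel 1237 [415.1 380.8] [34.  45.2] 26.6
scene or 20 [207.2   3.1] [4.1 5.7] 18.4
scene or 109 [247.5   2.5] [35.  5.] -0.0
scene or 7 [225.   3.] [6. 0.] 180.0
scene or 122 [310.4 204.9] [11.1 22.2] 33.7
scene or 45 [241.5 225. ] [6. 7.] 90.0
scene or 6 [258.8 233.1] [2.7 1.3] 63.4
scene or 29 [270.2 239.3] [4.9 5.7] 45.0
scene or 16 [427.3 353.4] [3.6 4. ] 26.6
scene blue 129 [635.  464.5] [17.  8.] 90.0
```

View pics/c1.png

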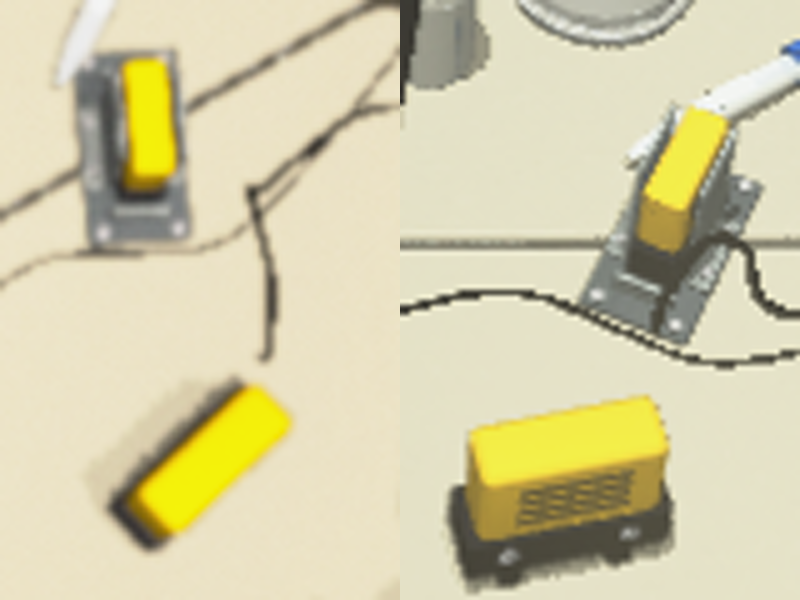

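View pics/c2.png

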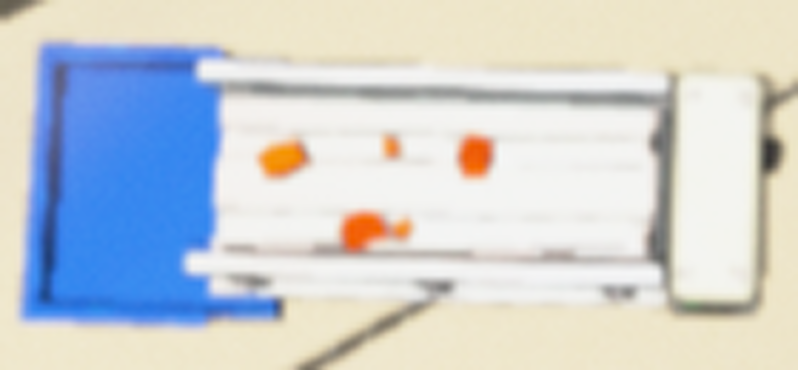

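The crop confirms it: the holstered scraper is the smaller (about 25 px long against 35 px for the free one at (391,272)). The lane crop shows wall-top lines, housing corners, groove lines and five chips, two of them small in the grooves. Next I measure the poses.

```bash
python3 - <<'E'
from h import *
t=cam("top");s=cam("scene")
def C2(p): return (np.array(p,float)+.5)/5.7-.5+np.array([180,225])
def C1(p): return (np.array(p,float)+.5)/5-.5+np.array([350,180])
print("housing z82\n",cast(t,C2([(672,73),(762,78),(758,308),(672,300)]),.082).round(4))
print("walls z98\n",cast(t,C2([(198,70),(668,85),(185,262),(660,277)]),.098).round(4))
print("tray rim z23\n",cast(t,C2([(42,45),(22,320)]),.023).round(4))
print("floor end z40\n",cast(t,C2([(220,100),(213,240)]),.040).round(4))
print("holster base z6\n",cast(t,C1([(78,55),(174,50),(188,238),(88,245)]),.006).round(4))
print("big scraper z?\n",cast(t,[(391.3,271.8)],.08).round(3), "timer",cast(t,[(445,273)],.02).round(3),"bottle",cast(t,[(315.5,186)],.1).round(3))
# yellow top face, top view, subpixel area
for c,n in((t,"top"),(s,"scene")):
  hsv=cv2.cvtColor(c["image"],cv2.COLOR_BGR2HSV); V=hsv[...,2]
  m=cv2.inRange(hsv,(22,120,(150 if n=="top" else 205)),(34,255,255))
  k,l,st,ce=cv2.connectedComponentsWithStats(m)
  for i in range(1,k):
    near=np.linalg.norm(ce[i]-((379,205) if n=="top" else (403,247)))
    if near<8 and st[i,4]>40:
      P=cast(c,np.argwhere(l==i)[:,::-1],.076)[:,:2]*1000
      r=cv2.minAreaRect(P.astype(np.float32)); q=P-P.mean(0); w,v=np.linalg.eigh(q.T@q/len(q))
      print(n,st[i,4],P.mean(0).round(1),np.sqrt(12*w).round(1),"yaw",np.degrees(np.arctan2(v[1,1],v[0,1])).round(1),[np.round(x,1) for x in r])
# lane profile
T=t["image"]
E
```

```text
housing z82
 [[ 0.5385 -0.0677  0.082 ]
 [ 0.5363 -0.1064  0.082 ]
 [ 0.4373 -0.1045  0.082 ]
 [ 0.4408 -0.068   0.082 ]]
walls z98
 [[ 0.5376  0.1329  0.098 ]
 [ 0.5309 -0.0664  0.098 ]
 [ 0.4561  0.1359  0.098 ]
 [ 0.4493 -0.0633  0.098 ]]
tray rim z23
 [[0.5608 0.2181 0.023 ]
 [0.437  0.2222 0.023 ]]
floor end z40
 [[0.5331 0.1341 0.04  ]
 [0.4708 0.1353 0.04  ]]
holster base z6
 [[ 0.6761 -0.2453  0.006 ]
 [ 0.6789 -0.2967  0.006 ]
 [ 0.5771 -0.3015  0.006 ]
 [ 0.5734 -0.2486  0.006 ]]
big scraper z?
 [[ 0.453 -0.297  0.08 ]] timer [[ 0.455 -0.446  0.02 ]] bottle [[ 0.664 -0.112  0.1  ]]
top 229 [ 625.3 -272.8] [24.  60.7] yaw -176.7 [array([ 624.6, -273.3]), array([62.1, 24.8]), np.float64(5.3)]
scene 177 [ 624.6 -274.3] [20.2 58.4] yaw -176.2 [array([ 625.1, -274. ]), array([58.7, 19.8]), np.float64(3.9)]
```

```bash
cat >> h.py <<'E'
from scipy.spatial.transform import Rotation as Ro
def down(yaw_deg,tilt=0):   # tool down, finger line (tool y) at world angle yaw_deg; tilt about that line
    a=np.radians(yaw_deg); u=np.array([np.cos(a),np.sin(a),0])
    return Ro.from_rotvec(u*np.radians(tilt))*Ro.from_euler("xyz",[np.pi,0,a+np.pi/2])
def pose(): s=arm.state(); return np.array(s["ee_pos"]),Ro.from_euler("xyz",s["orientation"])
def plan(p0,R0,p1,R1,n=None,nd=0,via=()):
    # rows in tool axes; rotation spread evenly over all rows
    d=np.linalg.norm(np.subtract(p1,p0))*1000; rv=(R0.inv()*R1).as_rotvec(degrees=True)
    if n is None: n=int(max(np.ceil(d/48),np.ceil(np.linalg.norm(rv)/8.4),1))
    p,R=np.array(p0),R0; out=[]
    for i in range(n):
        tgt=np.array(p0)+(np.array(p1)-p0)*(i+1)/n
        s=np.round(R.inv().apply(tgt-p)*1000,nd); r=np.round((R.inv()*R1).as_rotvec(degrees=True)/(n-i),1)
        p=p+R.apply(s)/1000; R=R*Ro.from_rotvec(r,degrees=True); out.append(" ".join(f"{v+0:g}" for v in [*s,*r]))
    print(n,"rows:","; ".join(out)); print("end",p.round(4),np.round((R.inv()*R1).as_rotvec(degrees=True),2)); return p,R
E
python3 - <<'E'
from h import *
p,R=pose(); p=np.array([.164,.655,.245])
p,R=plan(p,R,[.48,.05,.29],down(30,-4))
p,R=plan(p,R,[.625,-.272,.23],down(3.3,-12))
t=cam("top"); print(cast(t,[(336,153)],.1))
E
```

```text
15 rows: -30 -34 -3 0.1 -0.3 3.1; -32 -32 -3 0.1 -0.2 3.1; -34 -31 -2 0.1 -0.3 3.1; -35 -28 -3 0.1 -0.2 3.1; -37 -27 -2 0.1 -0.3 3; -39 -25 -2 0.1 -0.2 3.1; -39 -23 -2 0.1 -0.3 3; -41 -20 -1 0.1 -0.2 3.1; -42 -19 -1 0.1 -0.3 3; -42 -16 -2 0.1 -0.2 3.1; -44 -13 0 0.1 -0.3 3; -44 -12 -1 0.1 -0.2 3; -44 -9 -1 0.1 -0.3 3.1; -46 -7 0 0.1 -0.2 3; -45 -4 0 0.2 -0.3 3.1
end [0.4803 0.0501 0.2901] [-0.03 -0.   -0.  ]
8 rows: -43 -4 11 0.5 -1 3.3; -44 -2 11 0.5 -1 3.3; -43 0 12 0.5 -1 3.3; -42 4 13 0.4 -1 3.3; -43 6 13 0.5 -1 3.3; -41 8 15 0.4 -0.9 3.3; -41 11 14 0.5 -1 3.3; -40 13 16 0.4 -0.9 3.4
end [ 0.6249 -0.2719  0.2298] [ 0.02 -0.02 -0.03]
[[ 0.748748  -0.1634735  0.1      ]]
```

Request:
move_arm(series="-30 -34 -3 0 0 3; -32 -32 -3 0 0 3; -34 -31 -2 0 0 3; -35 -28 -3 0 0 3; -37 -27 -2 0 0 3; -39 -25 -2 0 0 3; -39 -23 -2 0 0 3; -41 -20 -1 0 0 3; -42 -19 -1 0 0 3; -42 -16 -2 0 0 3; -44 -13 0 0 0 3; -44 -12 -1 0 0 3", grip=0)

```text
t: 1.55
ee_pos: [0.4218, 0.1702, 0.2669]
orientation: [3.14, -0.0, 2.266]
wrist_force: [0.5, 0.3, -0.7]
width: 0.0869
grip_force: 0.0
```

```bash
python3 - <<'E'
from h import *
p,R=pose(); print(p,arm.state()["joint_positions"].round(2))
plan(p,R,[.625,-.26,.27],down(3.3,-12))
E
```

```text
[0.42178369 0.17020367 0.26691158] [-0.79  0.07  0.33  2.02 -0.03  1.05  0.25]
10 rows: -46 -12 0 0.4 -1.2 3.6; -47 -9 0 0.4 -1.2 3.6; -47 -6 2 0.4 -1.2 3.6; -47 -3 3 0.4 -1.1 3.7; -48 0 4 0.4 -1.2 3.6; -47 3 4 0.4 -1.1 3.7; -47 6 6 0.4 -1.2 3.6; -46 9 6 0.4 -1.1 3.7; -46 12 8 0.4 -1.2 3.6; -44 15 8 0.3 -1.1 3.7
end [ 0.6249 -0.2601  0.2697] [ 0.03 -0.   -0.03]
```

Request:
move_arm(series="-46 -12 0 0.4 -1.2 3.6; -47 -9 0 0.4 -1.2 3.6; -47 -6 2 0.4 -1.2 3.6; -47 -3 3 0.4 -1.2 3.6; -48 0 4 0.4 -1.2 3.6; -47 3 4 0.4 -1.2 3.6; -30 5 4 0.4 -1.2 3.6; -20 5 3 0.4 -1.2 3.6; 0 0 0 0 0 0; 0 0 0 0 0 0")

```text
t: 2.55
ee_pos: [0.5676, -0.1308, 0.2685]
orientation: [-3.129, 0.173, 1.766]
wrist_force: [0.4, -0.2, 0.1]
width: 0.0869
grip_force: 0.0
```

```bash
python3 - <<'E'
from h import *
s=cam("scene");t=cam("top")
cv2.imwrite("pics/s1.png",np.hstack([cv2.resize(s["image"],None,fx=.625,fy=.625),cv2.resize(t["image"],None,fx=.625,fy=.625)]))
p,R=pose(); print(p,arm.state()["joint_positions"].round(2))
plan(p,R,[.625,-.273,.25],down(3.3,-12))
E
```

```text
[ 0.56753676 -0.13003271  0.2686103 ] [-0.43  0.31  0.62  1.8  -0.01  1.04  0.37]
4 rows: -36 7 11 0.2 -0.5 2; -37 9 11 0.2 -0.5 1.9; -35 10 12 0.2 -0.5 2; -36 11 12 0.2 -0.5 1.9
end [ 0.6253 -0.2734  0.2498] [-0.02 -0.04  0.01]
```

View pics/s1.png

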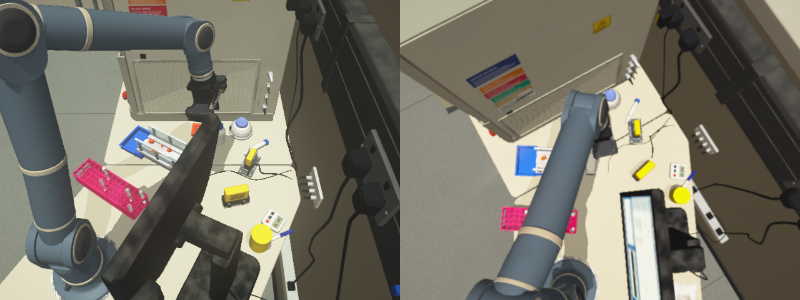

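The picture shows the elbow carried high and on the left, clear of the monitor (its end is at about (215,120) in the left panel). So no tilt is needed, and I go to an upright hover.

```bash
python3 - <<'E'
from h import *
p,R=pose()
plan(p,R,[.625,-.2735,.17],down(3.3))
E
```

```text
4 rows: -33 7 31 0 2.5 2; -34 9 29 0 2.5 2; -35 10 28 0 2.5 1.9; -36 11 26 0 2.4 2
end [ 0.6248 -0.2731  0.1699] [-0.03  0.04 -0.05]
```

Request:
move_arm(series="-33 7 31 0 2.5 2; -34 9 29 0 2.5 2; -35 10 28 0 2.5 2; -36 11 26 0 2.4 2; 0 0 0 0 0 0; 0 0 0 0 0 0; 0 0 0 0 0 0")

```text
t: 3.35
ee_pos: [0.6255, -0.2725, 0.1709]
orientation: [3.14, 0.001, 1.627]
wrist_force: [0.1, 0.4, 0.4]
width: 0.0869
grip_force: 0.0
```

```bash
python3 - <<'E'
from h import *
p,R=pose(); print(p,R.as_euler("xyz",degrees=True),arm.state()["joint_positions"].round(2))
plan(p,R,[.625,-.2735,.065],down(3.3),n=4,nd=1)
E
```

```text
[ 0.62553106 -0.27246539  0.17090109] [1.79924326e+02 4.31897297e-02 9.31960451e+01] [-0.02  0.59  0.55  1.62 -0.35  1.03  0.69]
4 rows: -0.2 -0.2 26.5 0 0 0; -0.3 -0.2 26.5 0 0 0; -0.2 -0.1 26.4 0 0 -0.1; -0.2 -0.2 26.5 0.1 0 0
end [ 0.625  -0.2735  0.065 ] [-0.02  0.04 -0.  ]
```

Request:
move_arm(series="-1 -0.5 27 0 0 0; 0 0 27 0 0 0; 0 0 26 0 0 0; 0 0 26 0 0 0; 0 0 0 0 0 0; 0 0 0 0 0 0")

```text
t: 3.95
ee_pos: [0.6255, -0.2742, 0.0656]
orientation: [3.14, 0.002, 1.626]
wrist_force: [-0.3, 0.4, -0.4]
width: 0.0873
grip_force: 0.0
```

Request:
move_arm(series="0 0 0 0 0 0; 0 0 0 0 0 0; 0 0 0 0 0 0; 0 0 0 0 0 0; 0 0 0 0 0 0; 0 0 0 0 0 0; 0 0 0 0 0 0; 0 0 0 0 0 0", grip=1, grip_force=30)

```text
t: 4.75
ee_pos: [0.6253, -0.2762, 0.065]
orientation: [3.14, 0.003, 1.624]
wrist_force: [2.2, 0.4, 4.0]
width: 0.06
grip_force: 30.0
```

Request:
move_arm(series="0 0 -10 0 0 0; 0 0 -25 0 0 0; 0 0 -30 0 0 0; 0 0 -30 0 0 0; 0 0 -15 0 0 0; 0 0 0 0 0 0; 0 0 0 0 0 0")

```text
t: 5.45
ee_pos: [0.6234, -0.2752, 0.1729]
orientation: [-3.139, 0.001, 1.624]
wrist_force: [1.5, 0.5, -2.1]
width: 0.0602
grip_force: 30.0
```

```bash
python3 - <<'E'
from h import *
p,R=pose(); print(p,arm.state()["width"])
t=cam("top"); s=cam("scene"); I=cv2.imread("pics/top0.png")
print(cast(t,[(335,270),(340,245),(355,233),(377,232),(405,250),(391.3,271.8)],.0).round(3))
a=cv2.resize(s["image"][140:340,330:500],None,fx=3,fy=3,interpolation=cv2.INTER_CUBIC)
cv2.imwrite("pics/s2.png",a)
g=cv2.cvtColor(I,cv2.COLOR_BGR2GRAY)
for P in([.475,-.20],[.49,-.20]):
  q=proj(t,[[P[0]+dx,P[1]+dy,0] for dx in(-.04,.04) for dy in(-.02,.02)]); lo=q.min(0).astype(int);hi=q.max(0).astype(int)+1
  print(P,lo,hi,"darkest",g[lo[1]:hi[1],lo[0]:hi[0]].min(), g[lo[1]:hi[1],lo[0]:hi[0]].mean())
plan(p,R,[.475,-.20,.165],down(3.3-5.2))
E
```

```text
[ 0.62336456 -0.27516818  0.17287134] 0.06023836787841161
[[ 0.465 -0.163  0.   ]
 [ 0.531 -0.177  0.   ]
 [ 0.563 -0.217  0.   ]
 [ 0.565 -0.275  0.   ]
 [ 0.517 -0.348  0.   ]
 [ 0.46  -0.31   0.   ]]
[0.475, -0.2] [341 250] [357 282] darkest 225 227.1328125
[0.49, -0.2] [341 245] [357 276] darkest 160 226.80645161290323
4 rows: 21 -36 2 0 0 1.2; 20 -37 2 0 0 1.2; 19 -36 2 -0.1 0 1.3; 18 -38 2 0 0 1.2
end [ 0.4747 -0.2002  0.1651] [-0.03  0.05  0.02]
```

View pics/s2.png

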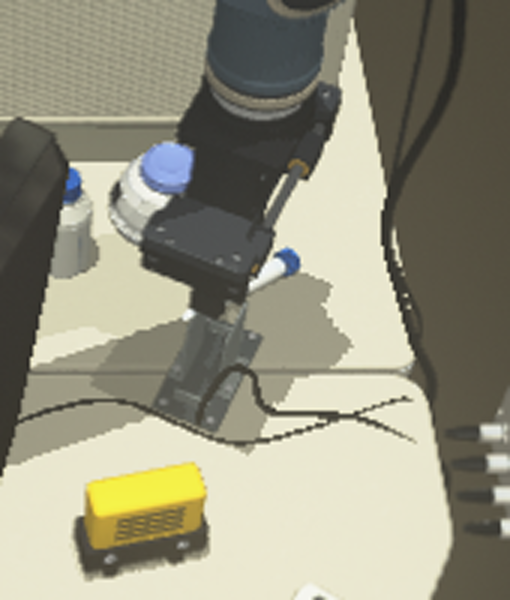

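The holster at (205,370) is empty and the grip holds 30 N at 60 mm, so the scraper is in hand. I carry it to the free bench spot.

Request:
move_arm(series="21 -37 2 0 0 1.2; 20 -38 2 0 0 1.2; 19 -37 2 0 0 1.2; 17 -38 2 0 0 1.2; 0 0 0 0 0 0; 0 0 0 0 0 0; 0 0 0 0 0 0")

```text
t: 6.25
ee_pos: [0.4747, -0.2028, 0.1663]
orientation: [3.14, 0.004, 1.54]
wrist_force: [0.5, 0.4, -1.8]
width: 0.0598
grip_force: 30.0
```

```bash
python3 - <<'E'
from h import *
p,R=pose(); print(p,arm.state()["wrist_force"])
plan(p,R,[.475,-.20,.062],down(-1.9),n=4,nd=1)
E
```

```text
[ 0.47467309 -0.20284333  0.16627807] [ 0.49981863  0.41491973 -1.84152557]
4 rows: 0.8 0 26.1 0 0.1 0; 0.8 0 26 0 0 0.1; 0.7 0.1 26.1 0 0.1 0; 0.7 0 26.1 0.1 0 0.1
end [ 0.475 -0.2    0.062] [-0.01  0.   -0.05]
```

Request:
move_arm(series="0.8 0 26 0 0 0; 0.8 0 26 0 0 0; 0 0 26 0 0 0; 0 0 26 0 0 0; 0 0 1 0 0 0; 0 0 1 0 0 0; 0 0 1 0 0 0; 0 0 0 0 0 0")

```text
t: 7.05
ee_pos: [0.4733, -0.2009, 0.0598]
orientation: [3.14, 0.002, 1.54]
wrist_force: [-0.1, 0.9, -1.9]
width: 0.0597
grip_force: 30.0
```

Not touching yet; I lower it a bit more.

Request:
move_arm(series="0 0 0.5 0 0 0; 0 0 0.5 0 0 0; 0 0 0.5 0 0 0; 0 0 0 0 0 0; 0 0 0 0 0 0")

```text
t: 7.55
ee_pos: [0.4729, -0.2006, 0.0578]
orientation: [3.141, 0.002, 1.54]
wrist_force: [0.2, 0.6, 1.2]
width: 0.0597
grip_force: 30.0
```

Request:
move_arm(series="0 0 0 0 0 0; 0 0 0 0 0 0; 0 0 0 0 0 0; 0 0 0 0 0 0; 0 0 0 0 0 0; 0 0 -25 0 0 0; 0 0 -45 0 0 0; 0 0 -45 0 0 0; 0 0 -20 0 0 0; 0 0 0 0 0 0; 0 0 0 0 0 0", grip=0)

```text
t: 8.65
ee_pos: [0.4725, -0.2, 0.1924]
orientation: [3.141, 0.002, 1.54]
wrist_force: [0.1, 0.0, 0.6]
width: 0.0871
grip_force: 0.0
```

```bash
python3 - <<'E'
from h import *
p,R=pose(); print(p,arm.state()["joint_positions"].round(2))
s=cam("scene");t=cam("top")
q=proj(s,[.473,-.2,.04])[0].astype(int);print(q,proj(t,[.473,-.2,.07]))
a=s["image"][q[1]-50:q[1]+50,q[0]-65:q[0]+65]; cv2.imwrite("pics/s3.png",cv2.resize(a,None,fx=4,fy=4,interpolation=cv2.INTER_CUBIC))
E
```

```text
[ 0.47254124 -0.19999     0.1923638 ] [-0.22  0.3   0.65  2.   -0.23  0.91  0.52]
[341 289] [[351.25062281 264.31804324]]
```

View pics/s3.png

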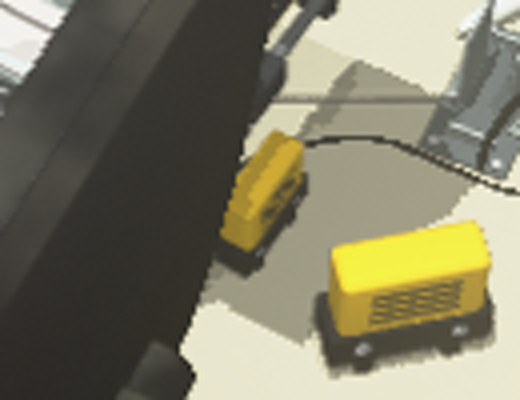

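The small scraper stands upright at (260,200) of the crop, let go, so step 1 is done. Next I measure the lane more finely from the first, unobstructed top picture and plan the quarter turn.

```bash
cat > lane.py <<'E'
from h import *
t=cam("top"); I=cv2.imread("pics/top0.png").astype(np.float32).mean(2)
s=cam("scene"); J=cv2.imread("pics/scene0.png").astype(np.float32).mean(2)
def prof(I,c,o,yaw,z,xs,ys):
    a=np.radians(yaw); ex=np.array([np.cos(a),np.sin(a)]); ey=np.array([-ex[1],ex[0]])
    X,Y=np.meshgrid(xs,ys); P=np.array(o)+X[...,None]*ex+Y[...,None]*ey
    q=proj(c,np.c_[P.reshape(-1,2),np.full(X.size,z)]).astype(np.float32).reshape(X.shape+(2,))
    return cv2.remap(I,q[...,0],q[...,1],cv2.INTER_CUBIC)
E
python3 - <<'E'
from lane import *
o=(.4945,.034); xs=np.arange(-60,61,1.)/1000
for y0,y1 in((-.09,-.04),(.045,.095)):
    p=np.median(prof(I,t,o,-1.9,.04,xs,np.arange(y0,y1,.002)),0)
    print(y0," ".join(f"{int(x*1000)}:{v:.0f}" for x,v in zip(xs,p)))
ys=np.arange(-150,180,1.5)/1000
p=np.median(prof(I,t,o,-1.9,.082,np.arange(-.035,.036,.005),np.arange(-.15,-.085,.001)),1); print("hous y",p.round())
p=np.median(prof(I,t,o,-1.9,.082,np.arange(-.06,.061,.001),np.arange(-.135,-.105,.002)),0); print("hous x",p.round())
p=np.median(prof(I,t,o,-1.9,.04,np.arange(-.03,.031,.005),np.arange(.085,.115,.001)),1); print("open end y",p.round())
E
```

```text
-0.09 -60:224 -59:224 -58:224 -57:224 -56:224 -55:224 -54:224 -53:223 -52:223 -51:225 -50:225 -49:231 -48:236 -47:239 -46:239 -45:238 -44:232 -43:227 -42:228 -41:232 -40:236 -39:240 -38:242 -37:244 -36:244 -35:239 -34:231 -33:219 -32:203 -31:190 -30:189 -29:199 -28:216 -27:227 -26:228 -25:230 -24:233 -23:237 -22:240 -21:242 -20:243 -19:243 -18:243 -17:243 -16:243 -15:241 -14:239 -13:236 -12:236 -11:238 -10:239 -9:241 -8:242 -7:243 -6:243 -5:243 -4:243 -3:243 -2:243 -1:243 0:243 1:243 2:243 3:243 4:243 5:243 6:243 7:243 8:242 9:240 10:238 11:238 12:239 13:241 14:241 15:242 16:243 17:243 18:243 19:243 20:242 21:239 22:235 23:233 24:233 25:236 26:238 27:240 28:241 29:242 30:243 31:243 32:243 33:242 34:240 35:238 36:230 37:215 38:200 39:178 40:158 41:149 42:150 43:160 44:182 45:208 46:228 47:241 48:242 49:243 50:244 51:240 52:234 53:225 54:217 55:213 56:212 57:214 58:218 59:222 60:223
0.045 -60:178 -59:163 -58:152 -57:141 -56:135 -55:139 -54:148 -53:162 -52:183 -51:199 -50:217 -49:232 -48:237 -47:238 -46:238 -45:234 -44:231 -43:229 -42:229 -41:232 -40:235 -39:239 -38:241 -37:241 -36:239 
[... 1112 characters left out ...]
9. 241. 241. 241. 241. 240. 239. 238. 238. 239. 240. 241. 242.
 242. 242. 242. 242. 242. 242. 242. 242. 242. 242. 242. 242. 242. 242.
 242. 242. 242. 242. 242. 242. 242. 242. 242. 242. 242. 242. 242. 242.
 242. 242. 242. 242. 242. 242. 242. 242. 242. 242. 242. 242. 242. 242.
 242. 242. 242. 242. 242. 242. 242. 242. 242. 243. 243. 242. 242. 243.
 243. 243. 243. 242. 242. 242. 242. 242. 242. 242. 241. 240. 239. 238.
 237. 237. 238. 239. 240. 240. 238. 235. 231. 224. 219. 217. 218. 219.
 220. 221. 221. 222. 223. 223. 223. 222. 222.]
open end y [240. 240. 240. 240. 240. 241. 241. 241. 241. 241. 241. 240. 239. 234.
 227. 214. 196. 177. 163. 150. 145. 143. 143. 143. 143. 143. 144. 144.
 143. 143.]
```

Request:
move_arm(series="0 0 0 0 0 8.5; 0 0 0 0 0 8.5; 0 0 0 0 0 8.5; 0 0 0 0 0 8.5; 0 0 0 0 0 8.5; 0 0 0 0 0 8.5; 0 0 0 0 0 8.5; 0 0 0 0 0 8.5; 0 0 0 0 0 8.5; 0 0 0 0 0 8.5; 0 0 0 0 0 5; 0 0 0 0 0 0")

```text
t: 10.05
ee_pos: [0.4723, -0.2002, 0.1916]
orientation: [3.139, 0.002, -0.031]
wrist_force: [0.7, -0.4, 1.2]
width: 0.0873
grip_force: 0.0
```

Request:
move_arm(series="0 0 35 0 0 0; 0 0 40 0 0 0; 0 0 35 0 0 0; 0 0 18 0 0 0; 0 0 5 0 0 0; 0 0 0 0 0 0; 0 0 0 0 0 0")

```text
t: 10.75
ee_pos: [0.4734, -0.2011, 0.0604]
orientation: [3.139, -0.002, -0.031]
wrist_force: [0.2, 0.3, 0.3]
width: 0.0867
grip_force: 0.0
```

Request:
move_arm(series="0 0 0 0 0 0; 0 0 0 0 0 0; 0 0 0 0 0 0; 0 0 0 0 0 0; 0 0 0 0 0 0; 0 0 0 0 0 0; 0 0 0 0 0 0; 0 0 0 0 0 0; 0 0 0 0 0 0; 0 0 0 0 0 0; 0 0 0 0 0 0", grip=1, grip_force=40)

```text
t: 11.85
ee_pos: [0.4727, -0.2005, 0.0595]
orientation: [3.14, -0.0, -0.031]
wrist_force: [0.4, 0.2, 0.6]
width: 0.0216
grip_force: 40.0
```

Request:
move_arm(series="0 0 -30 0 0 0; 0 0 -45 0 0 0; 0 0 -45 0 0 0; 0 0 -20 0 0 0; 5 -43 0 0 0 0; 5 -43 0 0 0 0; 5 -42 0 0 0 0; 3 -42 0 0 0 0; 0 0 0 0 0 0; 0 0 0 0 0 0; 0 0 0 0 0 0")

```text
t: 12.95
ee_pos: [0.4956, -0.0322, 0.1992]
orientation: [3.139, -0.0, -0.033]
wrist_force: [0.6, 0.4, -2.1]
width: 0.0218
grip_force: 40.0
```

```bash
python3 - <<'E'
from h import *
p,R=pose(); print(p,R.as_euler("xyz",degrees=True))
s=cam("scene");t=cam("top")
print(proj(s,[[*p[:2],p[2]-.0245]]),proj(t,[[*p[:2],p[2]-.0245]]))
a=t["image"][215:305,180:330];b=s["image"][185:285,190:340]
cv2.imwrite("pics/s4.png",np.vstack([cv2.resize(a,None,fx=3.2,fy=3.2),cv2.resize(b,None,fx=3.2,fy=3.2)])[:600])
E
```

```text
[ 0.49560168 -0.03215092  0.19916848] [ 1.79854029e+02 -6.50319037e-03 -1.87952956e+00]
[[280.84360931 216.26453823]] [[280.61161803 249.91824287]]
```

View pics/s4.png

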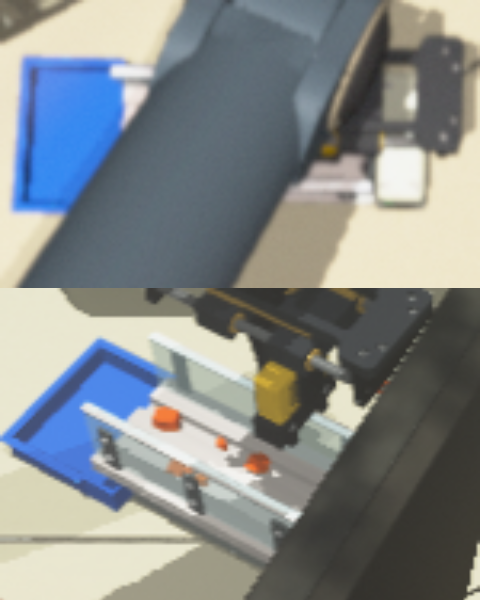

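The lower panel shows the scraper upright in hand over the closed half of the lane, foot at (275,430), behind the nearest chip at (258,463). I correct sideways and lower with the force watched.

Request:
move_arm(series="-4.5 -2 0 0 0 0; 0 0 20 0 0 0; 0 0 20 0 0 0; 0 0 20 0 0 0; 0 0 15 0 0 0; 0 0 10 0 0 0; 0 0 5 0 0 0; 0 0 0 0 0 0; 0 0 0 0 0 0; 0 0 0 0 0 0")

```text
t: 14.05
ee_pos: [0.4921, -0.029, 0.1098]
orientation: [3.14, -0.002, -0.031]
wrist_force: [-0.7, 0.4, -1.6]
width: 0.0219
grip_force: 40.0
```

Request:
move_arm(series="-0.8 0 0 0 0 0; 0 0 3 0 0 0; 0 0 3 0 0 0; 0 0 3 0 0 0; 0 0 3 0 0 0; 0 0 2 0 0 0; 0 0 0 0 0 0; 0 0 0 0 0 0")

```text
t: 14.85
ee_pos: [0.4908, -0.0291, 0.0952]
orientation: [3.139, -0.0, -0.031]
wrist_force: [-0.3, 0.2, -2.4]
width: 0.0221
grip_force: 40.0
```

The keys are about 4 mm below floor level with no contact force, so they have entered the grooves. I go down to the bottoms.

Request:
move_arm(series="0 0 1.5 0 0 0; 0 0 1.5 0 0 0; 0 0 1 0 0 0; 0 0 0 0 0 0; 0 0 0 0 0 0; 0 0 0 0 0 0")

```text
t: 15.45
ee_pos: [0.4909, -0.029, 0.0913]
orientation: [3.14, -0.0, -0.031]
wrist_force: [0.6, -0.3, -1.4]
width: 0.0217
grip_force: 40.0
```

Request:
move_arm(series="0 -4 0 0 0 0; 0 -8 0 0 0 0; 0 -8 0 0 0 0; 0 -8 0 0 0 0; 0 -8 0 0 0 0; 0 -8 0 0 0 0; 0 -8 0 0 0 0; 0 -8 0 0 0 0; 0 0 0 0 0 0")

```text
t: 16.35
ee_pos: [0.4927, 0.0324, 0.0909]
orientation: [3.14, 0.0, -0.029]
wrist_force: [0.9, 0.3, -1.0]
width: 0.0219
grip_force: 40.0
```

Request:
move_arm(series="0 -6 0 0 0 0; 0 -8 0 0 0 0; 0 -8 0 0 0 0; 0 -8 0 0 0 0; 0 -8 0 0 0 0; 0 -8 0 0 0 0; 0 -8 0 0 0 0; 0 -8 0 0 0 0; 0 0 0 0 0 0")

```text
t: 17.25
ee_pos: [0.4946, 0.0946, 0.0908]
orientation: [3.14, -0.0, -0.029]
wrist_force: [0.1, -0.8, -1.5]
width: 0.0218
grip_force: 40.0
```

Request:
move_arm(series="0 -6 0 0 0 0; 0 -6 0 0 0 0; 0 -6 0 0 0 0; 0 -6 0 0 0 0; 0 -6 0 0 0 0; 0 -3 0 0 0 0; 0 0 0 0 0 0; 0 0 0 0 0 0; 0 0 0 0 0 0")

```text
t: 18.15
ee_pos: [0.4956, 0.1256, 0.0909]
orientation: [3.139, -0.0, -0.032]
wrist_force: [0.1, 0.1, -1.9]
width: 0.0223
grip_force: 40.0
```

```bash
python3 - <<'E'
from h import *
p,R=pose(); print(p)
s=cam("scene")
cv2.imwrite("pics/s5.png",cv2.resize(s["image"][185:285,170:310],None,fx=5,fy=5))
E
```

```text
[0.49557798 0.12558496 0.09092848]
```

View pics/s5.png

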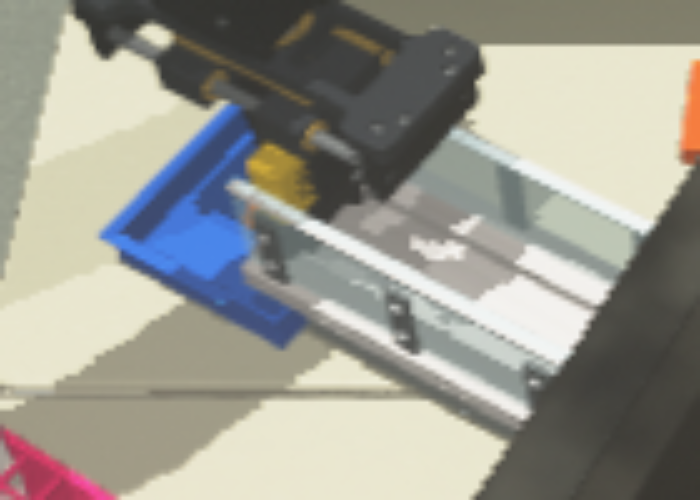

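The lane behind the scraper is clear, but an orange tint shows by the lane end at (262,212), so a chip may be perched there. I push 10 mm more.

Request:
move_arm(series="0 -5 0 0 0 0; 0 -5 0 0 0 0; 0 0 0 0 0 0; 0 0 0 0 0 0; 0 0 0 0 0 0")

```text
t: 18.7
ee_pos: [0.4959, 0.1358, 0.0909]
orientation: [3.139, -0.0, -0.031]
wrist_force: [0.3, 0.2, -1.4]
width: 0.0218
grip_force: 40.0
```

Request:
move_arm(series="0 0 -10 0 0 0; 0 0 -30 0 0 0; 0 0 -40 0 0 0; 0 0 -40 0 0 0; 0 30 0 0 0 0; 0 45 0 0 0 0; 0 45 0 0 0 0; 0 45 0 0 0 0; 0 45 0 0 0 0; 0 0 0 0 0 0; 0 0 0 0 0 0")

```text
t: 19.8
ee_pos: [0.489, -0.0754, 0.2119]
orientation: [3.14, -0.001, -0.035]
wrist_force: [0.2, 0.5, -1.4]
width: 0.0212
grip_force: 40.0
```

```bash
cat > chips.py <<'E'
from h import *
a=np.radians(-1.6); ex=np.array([np.cos(a),np.sin(a)]); ey=np.array([-ex[1],ex[0]])
p,R=pose(); print(p)
for n in("top","scene"):
  c=cam(n); hsv=cv2.cvtColor(c["image"],cv2.COLOR_BGR2HSV)
  m=cv2.inRange(hsv,(3,110,80),(18,255,255)); k,l,st,ce=cv2.connectedComponentsWithStats(m)
  for i in range(1,k):
    d=cast(c,[ce[i]],.009)[0,:2]-[.4929,.035]; L=np.array([d@ex,d@ey])
    if st[i,4]>=3 and abs(L[0])<.1 and abs(L[1]-.04)<.19: print(n,st[i,4],ce[i].round(1),"lane mm",(L*1000).round(0))
  q=proj(c,[.5,.13,.03])[0].astype(int)
  globals()[n]=cv2.resize(c["image"][q[1]-40:q[1]+40,q[0]-60:q[0]+60],None,fx=3.3,fy=3.3,interpolation=cv2.INTER_CUBIC)
cv2.imwrite("pics/s6.png",np.hstack([top,scene])[:,:800])
E
python3 chips.py
```

```text
[ 0.48901923 -0.0753872   0.21193793]
top 29 [207.6 240. ] lane mm [ 47. 134.]
top 37 [208.6 257.7] lane mm [  1. 128.]
top 4 [214.5 254.5] lane mm [  9. 114.]
top 11 [213.8 263.5] lane mm [-14. 114.]
scene 42 [232.6 215.5] lane mm [ 47. 133.]
scene 8 [222.  227.5] lane mm [  1. 131.]
```

View pics/s6.png

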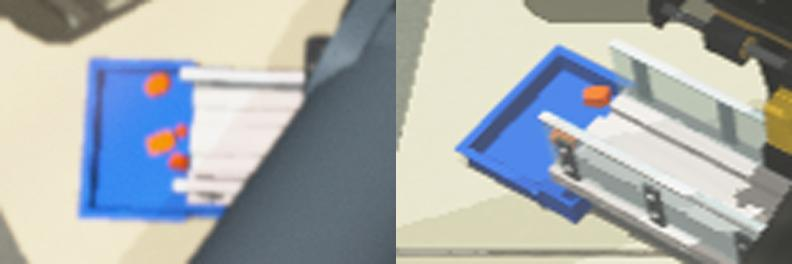

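Four chips are visible in the tray: (155,84), (160,142), (180,131) and (178,162) in the left panel. The fifth may be hidden under the overhang or the arm. I move to hover over the bench spot and look again.

Request:
move_arm(series="-3 42 0 0 0 0; -4 42 0 0 0 0; -3 41 0 0 0 0; -2 0 20 0 0 0; 0 0 30 0 0 0; 0 0 20 0 0 0; 0 0 0 0 0 0; 0 0 0 0 0 0; 0 0 0 0 0 0")

```text
t: 20.8
ee_pos: [0.4747, -0.1982, 0.1427]
orientation: [3.139, -0.002, -0.029]
wrist_force: [-0.5, -0.8, -0.9]
width: 0.0216
grip_force: 40.0
```

```bash
python3 chips.py; python3 - <<'E'
from h import *
p,R=pose(); plan(p,R,[.4727,-.2005,.0625],R,nd=1)
E
```

```text
[ 0.47468402 -0.19822644  0.14266603]
top 29 [207.6 240. ] lane mm [ 47. 134.]
top 37 [208.6 257.7] lane mm [  1. 128.]
top 4 [214.5 254.5] lane mm [  9. 114.]
top 12 [214.  263.5] lane mm [-14. 114.]
scene 42 [232.6 215.5] lane mm [ 47. 133.]
scene 8 [222.  227.5] lane mm [  1. 131.]
2 rows: -0.9 1 40.1 0 0 0; -1 1 40 0 0 0
end [ 0.4727 -0.2005  0.0625] [-0. -0.  0.]
```

View pics/s6.png

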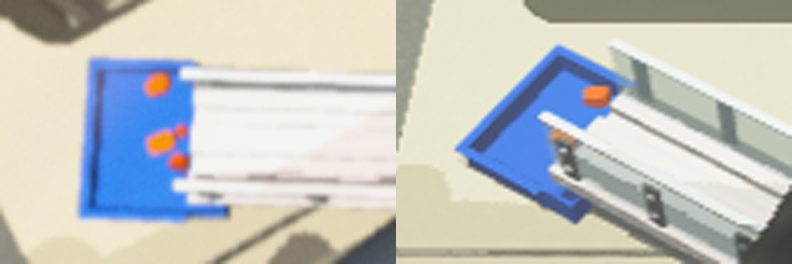

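Both views show the lane and its grooves empty, and no chip lies outside the tray. The fifth must be under the overhang, inside the tray. I set the scraper down.

Request:
move_arm(series="-1 1 30 0 0 0; -1 1 30 0 0 0; 0 0 18 0 0 0; 0 0 2 0 0 0; 0 0 1 0 0 0; 0 0 1 0 0 0; 0 0 0.5 0 0 0; 0 0 0 0 0 0; 0 0 0 0 0 0")

```text
t: 21.8
ee_pos: [0.4719, -0.2006, 0.0595]
orientation: [3.139, -0.001, -0.031]
wrist_force: [1.6, -0.1, 0.4]
width: 0.0217
grip_force: 40.0
```

Request:
move_arm(series="0 0 0.5 0 0 0; 0 0 0 0 0 0; 0 0 0 0 0 0")

```text
t: 22.1
ee_pos: [0.4719, -0.2006, 0.0595]
orientation: [3.14, -0.001, -0.031]
wrist_force: [-0.8, 1.6, 6.8]
width: 0.0216
grip_force: 40.0
```

Request:
move_arm(series="0 0 0 0 0 0; 0 0 0 0 0 0; 0 0 0 0 0 0; 0 0 0 0 0 0; 0 0 0 0 0 0; 0 0 -20 0 0 0; 0 0 -45 0 0 0; 0 0 -45 0 0 0; 0 0 -45 0 0 0; 0 0 -40 0 0 0; 0 0 0 0 0 0; 0 0 0 0 0 0", grip=0)

```text
t: 23.3
ee_pos: [0.4717, -0.1999, 0.2539]
orientation: [3.14, -0.002, -0.03]
wrist_force: [-0.8, 1.2, 0.1]
width: 0.0867
grip_force: 0.0
```

```bash
python3 - <<'E'
from h import *
s=cam("scene");t=cam("top")
q=proj(s,[.473,-.2,.04])[0].astype(int);r=proj(t,[.495,.1,.04])[0].astype(int)
a=s["image"][q[1]-40:q[1]+40,q[0]-40:q[0]+40]; b=t["image"][r[1]-40:r[1]+40,r[0]-50:r[0]+30]
cv2.imwrite("pics/s7.png",np.hstack([cv2.resize(x,None,fx=5,fy=5,interpolation=cv2.INTER_CUBIC) for x in(a,b)]))
hsv=cv2.cvtColor(s["image"],cv2.COLOR_BGR2HSV); m=cv2.inRange(hsv,(3,110,80),(16,255,255)); k,l,st,ce=cv2.connectedComponentsWithStats(m)
print([(st[i,4],ce[i].round(0)) for i in range(1,k) if st[i,4]>4 and ce[i][1]>150])
print(arm.state()["t"],pose()[0])
E
```

```text
[(np.int32(26), array([201., 153.])), (np.int32(42), array([233., 216.])), (np.int32(5), array([307., 216.])), (np.int32(7), array([222., 227.])), (np.int32(23), array([427., 353.]))]
23.4 [ 0.47067332 -0.19949332  0.25231079]
```

View pics/s7.png

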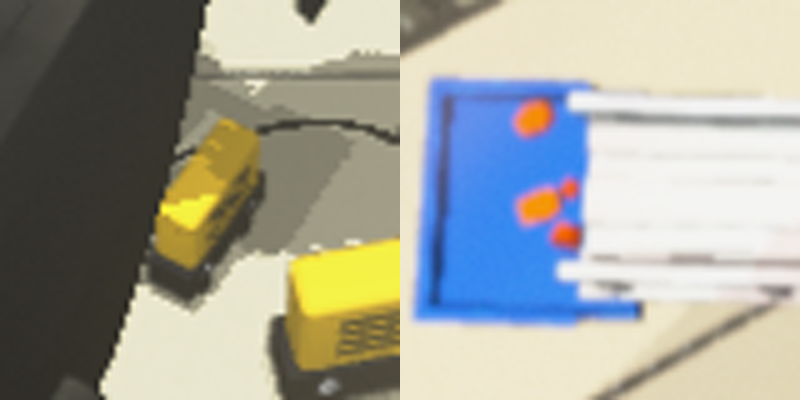

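The scraper stands upright and free at (210,205). The lane is empty, and the tray holds four visible chips, with the fifth out of sight under the lane's overhang. I hand in.

```bash
python3 -c "
from rig import arm
print(arm.job_done())"
```

```text
the job is handed in; nothing more can be done
None
```

I handed the job in at about 23 s: the lane is empty and the scraper stands upright and released on the bench, but I could see only four of the five chips in the tray; the fifth is most likely under the lane's overhang, and no verdict came back.

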